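# Weigh down a glued bronze axe head

## Task

Put the freshly glued axe head (the broad, fan-shaped bronze on its white foam block) under weights: lay the cork pad centred on it, lengthwise with the block, then the plywood board centred and lengthwise on the pad, then the large steel weight upright in the middle of the board, and last the small brass weight upright in the middle of the large one. Set the weights down gently, without dropping them, do not touch the narrow spearhead or its block, and do not knock over the dropper bottle or the swab jar.

Things in the scene. Friction and masses are not known exactly. Their poses are not given: they have to be found in the camera images.
- axe_block: Target: fixed white foam block, 125 (x) x 90 (y) x 20 mm, with a broad fan-shaped dark bronze axe head fixed flat in it (x from -50 to +51 mm, 40 mm wide at the butt, 74 mm near the edge; flat top 29 mm above the table). Origin: centre of the block's underside; the middle of the axe's top is 29 mm straight above. x runs lengthwise towards the cutting edge, z up.
- spear_block: Not to be touched: the same fixed white foam block (125 x 90 x 20 mm) carrying a narrow bronze spearhead with a round socket (115 mm long, at most 26 mm wide, up to 37 mm above the table). Origin: centre of the block's underside; x along its length towards the point, z up.
- cork_pad: Loose rectangular pad of brown cork, 90 (x) x 58 (y) x 16 (z) mm, about 30 g, lying flat. Origin: centre of its underside; z up. Either way round will do.
- board: Loose rectangular pale plywood board, 110 (x) x 64 (y) x 18 (z) mm, about 80 g, lying flat. Origin: centre of its underside; z up. Either way round will do.
- large_weight: Loose plain steel cylinder with a flat top, 56 mm in diameter, 35 mm high, about 0.66 kg, standing upright. Origin: centre of its underside; z up along its axis.
- small_weight: Loose brass laboratory weight, standing upright: a cylinder 36 mm in diameter and 25 mm high with a small knob of 20 mm diameter on top (38 mm high in all), about 0.21 kg. Origin: centre of its underside; z up along its axis.
- dropper_bottle: Bystander: loose upright clear dropper bottle with a paper label and a red rubber bulb, 43 mm in diameter, 106 mm high. Origin: centre of its underside; z up.
- swab_jar: Bystander: loose upright clear plastic jar of cotton swabs, 56 mm in diameter, 88 mm high with the swabs. Origin: centre of its underside; z up.
Not all that is in view belongs to the job. What is shaped like the cork_pad but blue or pink is not meant.

How it is judged:
By the outcome, as a careful person would: the job done as asked, in the order asked, and still so for the second after the job is handed in, with the robot touching nothing.
It also fails if it takes over 109 s, if anything falls off the work surface, if the arm or the gripper's body presses on something with over 40 N, if the wrist force passes 120 N, or if a joint passes its speed limit or range.

## Robot

A 6-joint arm with a two-finger parallel gripper is mounted at the origin on the work surface. World frame = base frame: x ahead of the robot, y to its left, z up, the work surface at z = 0. Lengths are in m, angles in rad, forces in N, time in s.
With the tool pointing down it reaches from about 0.35 to 1 m from the base axis. Payload 7.1 kg.
Tool frame: the origin (TCP) lies between the finger pads; the fingertips stand 11 mm ahead of it and the grasp point (between the pads) lies 8 mm behind it; z points along the fingers, y is the line along which they close (so a half turn about z gives the same grasp; the last joint's range is limited). The gripper opens to 85 mm and grips with 20 to 120 N. Pads are 22 mm wide; open, the fingers measure 114 mm over their backs; the gripper's body (76 mm by 85 mm) begins 54 mm behind the grasp point. The pads swing forward as they close: fully open they stand 13 mm farther back than shut.
Start: joints at [1.081, 0.423, 1.63, -0, 1.089, -0.019], TCP at [0.283, 0.557, 0.242] pointing down, gripper open.
Joint ranges: [-3, 3], [-0.9, 2.11], [0.09, 2.58], [-1.31, 4.45], [0.11, 2.69], [-2.54, 2.54]. Speed limits (rad/s): [2.39, 2.39, 3.01, 3.14, 3.14, 3.14].

## Interface

Orientations are given as a unit quaternion [x, y, z, w].
In Python, from rig import ctrl gives the robot as it stands. The module is installed in compiled form; this text tells all that it offers.
- The arm moves only by the shell command python3 -m pendant 'ROWS' [OPENING] [FORCE]. ROWS is JSON, a list that holds one entry, the list of rows, each a list of 4 numbers: the shift along the tool's x, y, z in m, then the turn about the tool's z in degrees. In form: [[[x, y, z, turn], ...]]. A call has 1 to 20 rows; each row is the pose to reach, as a shift and turn from the pose commanded when the call began, along the tool's axes at that moment; what a row does not reach only later rows make up. A row lasts 1/10 s, in which the tool goes at most 50 mm and 8.59 degrees, less where a joint would pass 70% of its speed; a pose out of reach is approached as far as the arm can. A call with a gripper value outside its range is refused whole. OPENING is the opening, from -1 (shut) to 1 (fully open), set as the call begins (- or left out, the last holds). The fingers move at their own pace and stop on an object; FORCE is the grip in N (left out, the last holds). Time passes only in rows, so rows that repeat a pose let the fingers close. It gives the time, the measured TCP pose, the force, the opening and the grip force at its end, in the units of the state.
- ctrl.read_state(): the state, without advancing time (a new reading comes with each control period).
- ctrl.get_image(name): name is "side" or "top"; returns (picture, depth): 384x512x3 uint8, red, green, blue; 384x512 float32, m along the optical axis (not along the pixel's ray), 0 where there is no reading.
- ctrl.calibration(name): a dict with "fx", "fy", "cx", "cy" (pixels), "k1" (the pictures are not rectified: a ray, as slopes to the right and down, at radius r is drawn at 1 + k1 r^2 times it, then the intrinsics apply), "R" (3x3) and "t" (3): a world point X has camera coordinates R X + t. Camera axes: x right, y down, z forward; pixel columns grow to the right and rows downward; lengths in m; the calibration is good to about 2 mm. A picture is of the moment at which its call begins. calibration takes no time and is no camera call.
- ctrl.hand_in(): hands the job in; it is judged then, once.
The state is a dict: "t": time; "qpos": joint angles; "joint_vel": joint speeds; "tau": joint torques, N m; "position": TCP position; "tool_rot": TCP orientation; "force": force on the tool from outside, world axes, zero at the start; "torque": the same for the moment, N m; "gripper_width": finger opening in m; "gripper_force": force on a finger pad.
Only numpy, scipy, OpenCV 4.12 (cv2) and the standard library are available. Lean on these libraries where they do the work, as an engineer would, in place of code of your own. Each camera call takes 0.05 s, during which the arm holds its last target. There are 200 camera calls.

## Working session

There is one attempt and no reset: what is moved stays moved. The work goes in short steps, Python scripts to look and compute and a shell command to move; the robot and the scene stay as the last step left them, time stands still between calls to the robot, and variables do not carry over. Pictures are saved under pics/ and viewed, at most 14 in all, crops included, and the job is handed in when it is done.

```bash
mkdir -p pics; cat > h.py <<'E'
import numpy as np, cv2
from rig import ctrl
def grab(n,tag):
    im,d=ctrl.get_image(n); cv2.imwrite(f'pics/{tag}.png',im[:,:,::-1]); np.savez(f'pics/{tag}.npz',im=im,d=d); return im,d
def rays(n,uv):
    c=ctrl.calibration(n); K=np.array([[c['fx'],0,c['cx']],[0,c['fy'],c['cy']],[0,0,1]])
    p=cv2.undistortPoints(np.array(uv,float).reshape(-1,1,2),K,np.array([c['k1'],0,0,0.]))[:,0]
    R=np.array(c['R']);t=np.array(c['t']); o=-R.T@t
    return o,np.c_[p,np.ones(len(p))]@R
def onplane(n,uv,z):
    o,d=rays(n,uv); return o+d*((z-o[2])/d[:,2])[:,None]
E
python3 - <<'E'
from h import *
for n in('top','side'):
    grab(n,n+'0'); c=ctrl.calibration(n); print(n,{k:np.round(v,3).tolist() for k,v in c.items()})
s=ctrl.read_state(); print(s)
E
```

```text
top {'fx': 481.535, 'fy': 481.535, 'cx': 251.848, 'cy': 193.191, 'k1': -0.143, 'R': [[-0.013, -1.0, -0.001], [-0.994, 0.013, -0.112], [0.112, 0.0, -0.994]], 't': [0.021, 0.528, 1.33]}
side {'fx': 417.84, 'fy': 417.84, 'cx': 257.249, 'cy': 188.322, 'k1': -0.155, 'R': [[0.997, -0.074, -0.003], [-0.042, -0.53, -0.847], [0.061, 0.844, -0.532]], 't': [-0.523, 0.053, 1.103]}
{'t': 0.1, 'qpos': array([ 1.08099480e+00,  4.23778943e-01,  1.63059113e+00, -9.02536785e-06,
        1.08858887e+00, -1.90279554e-02]), 'joint_vel': array([ 0.00083686, -0.00101828, -0.00231516,  0.0023165 ,  0.00044489,
       -0.00032216]), 'tau': array([-2.89598602e-04, -5.58426476e+01, -2.82444960e+01, -1.03354528e-04,
        2.92756740e-03,  1.77344697e-05]), 'position': array([0.28326125, 0.55660414, 0.24162316]), 'tool_rot': array([ 2.33217032e-01,  9.72424470e-01, -6.62158704e-04, -1.68064649e-04]), 'force': array([ 0.29875763, -0.36589849,  0.06717784]), 'torque': array([ 0.0393588 , -0.04022332, -0.00741353]), 'gripper_force': 0.0, 'gripper_width': 0.08573980924234982}
```

View pics/top0.png

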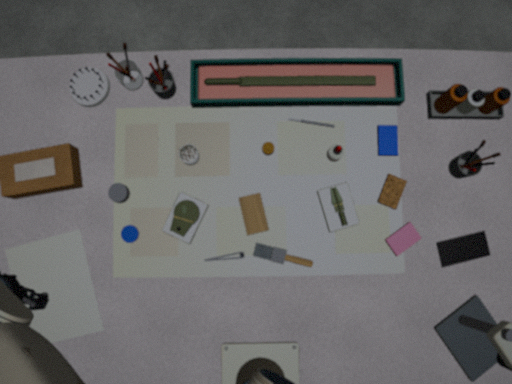

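View pics/side0.png

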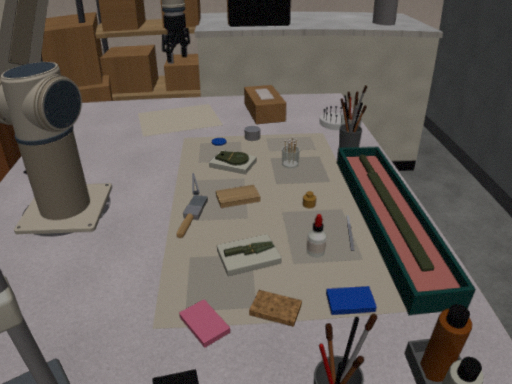

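The top view shows the axe block at (186,217), board at (254,214), cork at (392,191), steel weight at (119,193), brass weight at (268,149), jar at (190,155), dropper at (335,153) and spear block at (338,207). Next I'll measure them by contour.

```bash
cat > seg.py <<'E'
from h import *
def blob(im,x0,y0,x1,y1,f):
    """largest contour of mask f(hsv,rgb) in a window of the 4x upscaled picture, in original pixels"""
    S=4; c=cv2.resize(im[y0:y1,x0:x1],None,fx=S,fy=S,interpolation=cv2.INTER_CUBIC)
    m=f(cv2.cvtColor(c,cv2.COLOR_RGB2HSV).astype(int),c.astype(int)).astype(np.uint8)
    m=cv2.morphologyEx(m,cv2.MORPH_CLOSE,np.ones((9,9)));m=cv2.morphologyEx(m,cv2.MORPH_OPEN,np.ones((7,7)))
    k=max(cv2.findContours(m,cv2.RETR_EXTERNAL,cv2.CHAIN_APPROX_NONE)[0],key=cv2.contourArea)[:,0]
    return (k+0.5)/S-0.5+[x0,y0]
def rect(P):
    """min-area rectangle in world mm: centre, long, short, yaw of long side"""
    r=cv2.minAreaRect((P[:,:2]*1000).astype(np.float32)); b=cv2.boxPoints(r); e=[b[1]-b[0],b[2]-b[1]]
    l=max(e,key=np.linalg.norm); return np.round(np.r_[r[0],sorted(r[1])[::-1],np.degrees(np.arctan2(l[1],l[0]))%180],1)
E
python3 - <<'E'
from seg import *
im=np.load('pics/top0.npz')['im']; hsv=cv2.cvtColor(im,cv2.COLOR_RGB2HSV)
for n,(u,v) in dict(axe=(186,217),foam=(199,203),foam2=(172,232),paper=(220,240),paper2=(225,215),cork=(392,191),board=(254,214),steel=(119,193),brass=(268,149),spearfoam=(328,215)).items(): print(n,im[v,u],hsv[v,u])
vis=im.copy()
M=dict(cork=((370,168,412,214),lambda h,r:h[...,1]>95,.016),board=((232,186,276,240),lambda h,r:h[...,1]>75,.018),
 foam=((156,186,216,250),lambda h,r:((h[...,1]<22)&(h[...,2]>150))|(h[...,2]<120),.02),
 axe=((160,186,216,250),lambda h,r:h[...,2]<115,.029),
 steel=((103,176,135,208),lambda h,r:h[...,2]<135,.035),brass=((255,136,282,163),lambda h,r:h[...,1]>100,.025))
S=[cv2.resize(im[130:260,100:420],None,fx=2.5,fy=2.5,interpolation=cv2.INTER_CUBIC)]
for n,(w,f,z) in M.items():
    k=blob(im,*w,f); P=onplane('top',k,z); print(n,rect(P))
    if n in('steel','brass'): print(onplane('top',[cv2.minEnclosingCircle(k.astype(np.float32))[0]],z/2))
    cv2.polylines(S[0],[((k-[100,130]+.5)*2.5).astype(int)],True,(255,0,0))
cv2.imwrite('pics/seg0.png',S[0][:,:,::-1])
E
```

```text
axe [59 61 44] [34 71 61]
foam [129 133 138] [107  17 138]
foam2 [127 131 132] [ 96  10 132]
paper [133 136 127] [ 40  17 136]
paper2 [132 135 126] [ 40  17 135]
cork [92 69 40] [ 17 144  92]
board [107  89  62] [ 18 107 107]
steel [79 84 89] [105  29  89]
brass [95 71 20] [ 20 201  95]
spearfoam [134 139 142] [101  14 142]
cork [ 531.4 -390.1   88.1   55.9  155.6]
board [471.7  10.9 106.1  60.1  12.6]
foam [461.  199.  107.4  90.6 169.9]
axe [463.2 209.2 104.9  84.1 130.4]
steel [537.9 394.1  95.3  91.3  89.4]
[[0.5397154  0.39863834 0.0175    ]]
brass [659.3 -33.2  33.7  29.4 179.1]
[[ 0.66186112 -0.0335084   0.0125    ]]
```

View pics/seg0.png

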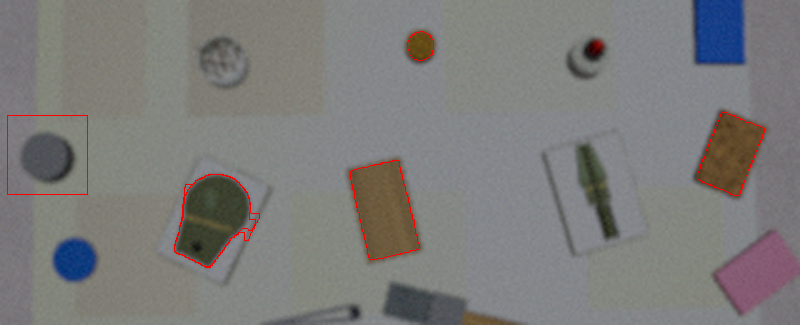

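The outlines fit cork, board and brass well. Foam, axe and steel need better thresholds.

```bash
python3 - <<'E'
from seg import *
im=np.load('pics/top0.npz')['im']; im=cv2.bilateralFilter(im,5,25,2)
M=dict(foam=((156,186,216,250),lambda h,r:r[...,2]-r[...,0]>=1,.02),
 axe=((156,186,216,250),lambda h,r:(r[...,1]-r[...,2]>11)&(h[...,2]<100),.029),spear=((310,176,362,238),lambda h,r:r[...,2]-r[...,0]>=1,.02),
 steel=((103,176,135,208),lambda h,r:h[...,2]<105,.035),jar=((175,140,205,170),lambda h,r:h[...,2]<115,.06))
S=cv2.resize(im[130:260,100:420],None,fx=2.5,fy=2.5,interpolation=cv2.INTER_CUBIC)
for n,(w,f,z) in M.items():
    k=blob(im,*w,f); P=onplane('top',k,z); print(n,rect(P))
    if n=='steel': print(onplane('top',[cv2.minEnclosingCircle(k.astype(np.float32))[0]],z/2))
    cv2.polylines(S,[((k-[100,130]+.5)*2.5).astype(int)],True,(255,0,0))
cv2.imwrite('pics/seg1.png',S[:,:,::-1])
d=np.load('pics/top0.npz')['d']
E
```

```text
foam [462.8 192.9 181.3 149.5 179.6]
axe [461.6 202.9  98.   69.  169.3]
spear [ 489.1 -224.6  178.2  150.   178.6]
steel [533.8 392.9  63.4  55.4  69.1]
[[0.53636926 0.39772847 0.0175    ]]
jar [643.5 192.   50.   45.   90.2]
```

View pics/seg1.png

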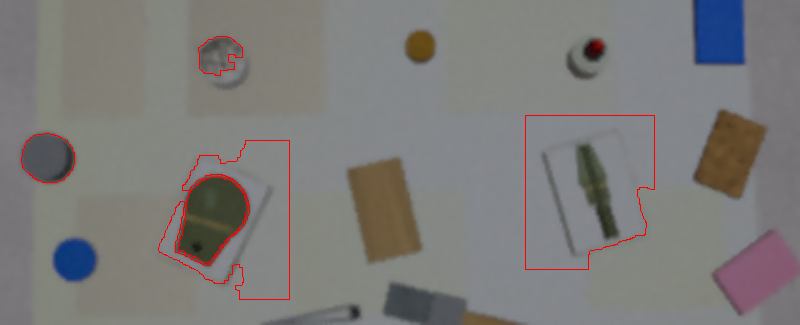

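```bash
cat > go.py <<'E'
from h import *
from scipy.spatial.transform import Rotation as Ro
import sys
def go(x,y,z,yaw):
    """print shift (mm, tool axes), turn (deg) to bring the TCP to x,y,z mm with closing line at yaw deg"""
    s=ctrl.read_state(); R=Ro.from_quat(s['tool_rot']).as_matrix(); p=s['position']*1000
    cur=np.degrees(np.arctan2(R[1,1],R[0,1])); sh=R.T@(np.array([x,y,z])-p); phi=np.degrees(np.arctan2(y,x))
    for k in(-180,0,180):
        t=(yaw+k-cur+180)%360-180
        d=(cur+t-phi+180)%360-180
        if k<180: print('shift',sh.round(1),'turn',round(-t,1),'wrist off radial',round(d,1))
    print('pos',p.round(1),'yaw',cur.round(1),'F',s['force'].round(1),'w',round(s['gripper_width']*1000,1),'t',s['t'])
if __name__=='__main__': go(*map(float,sys.argv[1:]))
E
python3 - <<'E'
from seg import *
C=np.array([[201,157],[272,187],[226,283],[158,253]])/2.5+[100,130]-.5
print('foam by eye',rect(onplane('top',C,.02)))
im=np.load('pics/top0.npz')['im']; im=cv2.bilateralFilter(im,5,25,2)
k=blob(im,156,186,216,250,lambda h,r:(r[...,1]-r[...,2]>11)&(h[...,2]<100))
P=(onplane('top',k,.029)[:,:2]*1000).astype(np.float32)
m=cv2.moments(P); c=np.array([m['m10'],m['m01']])/m['m00']; th=.5*np.arctan2(2*m['mu11'],m['mu20']-m['mu02'])
e=np.array([np.cos(th),np.sin(th)]); f=np.array([-e[1],e[0]]); q=(P-c)@np.c_[e,f]; lo,hi=q.min(0),q.max(0)
print('axe',np.degrees(th),hi-lo,'mid',c+e*(lo[0]+hi[0])/2+f*(lo[1]+hi[1])/2,'cent',c)
S=cv2.resize(np.load('pics/top0.npz')['im'][180:255,150:225],None,fx=8,fy=8,interpolation=cv2.INTER_CUBIC)
S=cv2.convertScaleAbs(S,alpha=1.7); cv2.imwrite('pics/axe.png',S[:,:,::-1])
E
python3 go.py 531.4 -390.1 100 65.6
```

```text
foam by eye [462.6 203.3 120.4  88.6 155.8]
axe -25.477993875432627 [96.88265872 70.04017798] mid [463.92464551 206.69983755] cent [465.1059743  205.63393158]
shift [-650.5 -731.   142.6] turn 177.4 wrist off radial -78.1
shift [-650.5 -731.   142.6] turn -2.6 wrist off radial 101.9
pos [283.3 556.6 241.6] yaw 63.0 F [ 0.3 -0.4  0.1] w 85.7 t 0.1
```

View pics/axe.png

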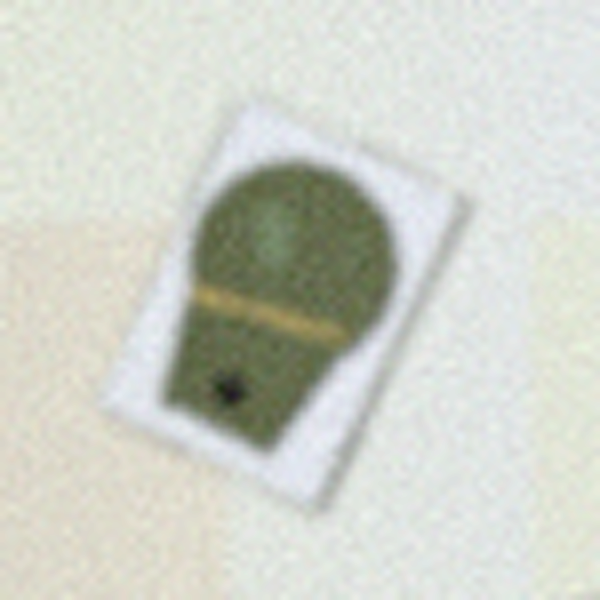

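The crop shows the foam's top-face corners at (252,98), (468,197), (318,512) and (102,403), with the cutting edge towards the upper right. I'll move above the cork now.

```bash
python3 - <<'E'
from seg import *
C=np.array([[252,98],[468,197],[318,512],[102,403]])/8+[150,180]-.44
P=onplane('top',C,.02); print(P.round(4),rect(P),P.mean(0))
A=np.array([[165,402],[268,452]])/8+[150,180]-.44; print('butt',onplane('top',A,.029).round(4))
E
python3 -m pendant '[[[-0.65,-0.731,0,-2.6],[-0.65,-0.731,0,-2.6],[-0.65,-0.731,0,-2.6],[-0.65,-0.731,0,-2.6],[-0.65,-0.731,0,-2.6],[-0.65,-0.731,0,-2.6],[-0.65,-0.731,0,-2.6],[-0.65,-0.731,0,-2.6],[-0.65,-0.731,0,-2.6],[-0.65,-0.731,0,-2.6],[-0.65,-0.731,0,-2.6],[-0.65,-0.731,0,-2.6],[-0.65,-0.731,0,-2.6],[-0.65,-0.731,0,-2.6],[-0.65,-0.731,0,-2.6],[-0.65,-0.731,0,-2.6],[-0.65,-0.731,0,-2.6],[-0.65,-0.731,0,-2.6],[-0.65,-0.731,0,-2.6],[-0.65,-0.731,0,-2.6]]]' 0.8
python3 go.py 531.4 -390.1 40 65.6
```

```text
[[0.5361 0.2161 0.02  ]
 [0.4997 0.1389 0.02  ]
 [0.3888 0.1925 0.02  ]
 [0.4279 0.2695 0.02  ]] [463.  204.6 123.2  86.4 154.2] [0.46313659 0.20423648 0.02      ]
butt [[0.4277 0.2454 0.029 ]
 [0.4098 0.2089 0.029 ]]
t: 2.1
position: [0.5314, -0.3929, 0.2418]
tool_rot: [0.212, 0.977, -0.0, 0.0]
force: [-0.9, 0.6, -0.3]
gripper_width: 0.0766
gripper_force: 0.0
shift [  1.2   2.7 201.8] turn 179.9 wrist off radial -78.1
shift [  1.2   2.7 201.8] turn -0.1 wrist off radial 101.9
pos [ 531.4 -392.9  241.8] yaw 65.5 F [-0.9  0.6 -0.3] w 76.6 t 2.1
```

```bash
python3 -m pendant '[[[0.001,0.003,0.05,0],[0.001,0.003,0.1,0],[0.001,0.003,0.15,0],[0.001,0.003,0.18,0],[0.001,0.003,0.2,0],[0.001,0.003,0.215,0],[0.001,0.003,0.225,0],[0.001,0.003,0.23,0],[0.001,0.003,0.23,0]]]'
python3 -m pendant '[[[0,0,0,0],[0,0,0,0],[0,0,0,0],[0,0,0,0],[0,0,0,0],[0,0,0,0]]]' -0.2 20
python3 - <<'E'
from h import *
im,_=grab('side','s1'); c=cv2.resize(im[230:384,200:380],None,fx=3.5,fy=3.5); cv2.imwrite('pics/s1c.png',cv2.convertScaleAbs(c,alpha=1.5)[:,:,::-1])
E
```

```text
t: 3.0
position: [0.5316, -0.3862, 0.0124]
tool_rot: [0.211, 0.977, -0.0, 0.0]
force: [0.7, -0.1, -0.2]
gripper_width: 0.0771
gripper_force: 0.0
t: 3.6
position: [0.5322, -0.3867, 0.0136]
tool_rot: [0.211, 0.977, -0.0, 0.001]
force: [-0.3, 0.7, 5.8]
gripper_width: 0.0574
gripper_force: 22.6
```

View pics/s1c.png

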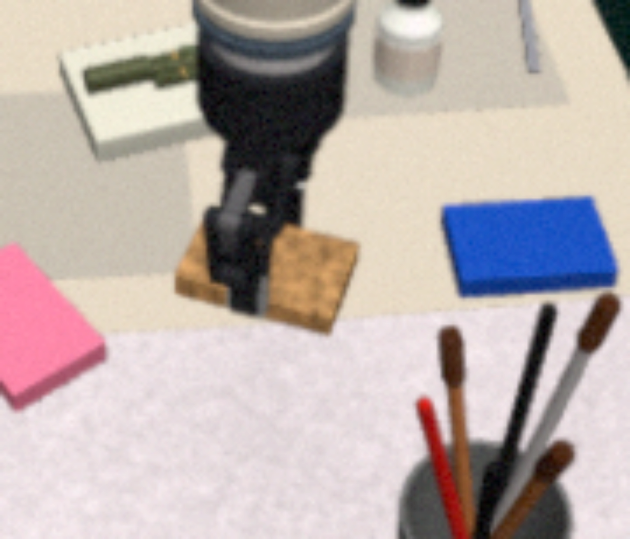

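The cork is gripped (57 mm wide) near the middle of its long edge. I'll lift it and carry it to the axe.

```bash
python3 -m pendant '[[[0,0,-0.02,0],[0,0,-0.05,0],[0,0,-0.1,0],[0,0,-0.14,0],[0,0,-0.15,0],[0,0,-0.15,0]]]'
python3 go.py 463.4 205.2 160 64.5
```

```text
t: 4.25
position: [0.5324, -0.3869, 0.1647]
tool_rot: [0.211, 0.977, -0.001, 0.002]
force: [-0.5, 0.0, -0.1]
gripper_width: 0.0572
gripper_force: 21.9
shift [307.2 510.8   2.9] turn -178.9 wrist off radial -139.4
shift [307.2 510.8   2.9] turn 1.1 wrist off radial 40.6
pos [ 532.4 -386.9  164.7] yaw 65.6 F [-0.5  0.  -0.1] w 57.2 t 4.25
```

```bash
python3 -m pendant '[[[0.01,0.017,0,1.1],[0.03,0.05,0,1.1],[0.055,0.09,0,1.1],[0.08,0.133,0,1.1],[0.105,0.175,0,1.1],[0.13,0.216,0,1.1],[0.155,0.258,0,1.1],[0.18,0.3,0,1.1],[0.205,0.341,0,1.1],[0.23,0.382,0,1.1],[0.255,0.424,0,1.1],[0.275,0.457,0,1.1],[0.292,0.486,0,1.1],[0.302,0.502,0,1.1],[0.307,0.511,0,1.1],[0.307,0.511,0,1.1],[0.307,0.511,0,1.1]]]'
python3 - <<'E'
from h import *
im,_=grab('top','t1'); im2,_=grab('side','s2')
a=cv2.resize(im[170:260,140:230],(400,400)); b=cv2.resize(im2[90:210,170:290],(400,400)); cv2.imwrite('pics/c1.png',cv2.convertScaleAbs(np.hstack([a,b]),alpha=1.5)[:,:,::-1])
E
python3 go.py 463.4 205.2 44 64.5
```

```text
t: 5.95
position: [0.4623, 0.2052, 0.1615]
tool_rot: [0.22, 0.975, -0.001, -0.001]
force: [-0.1, -0.4, 0.2]
gripper_width: 0.0577
gripper_force: 21.9
shift [ -0.6   0.7 117.9] turn 180.0 wrist off radial -139.4
shift [ -0.6   0.7 117.9] turn -0.0 wrist off radial 40.6
pos [462.6 204.9 161.9] yaw 64.5 F [0.2 0.4 0.1] w 57.6 t 6.05
```

View pics/c1.png

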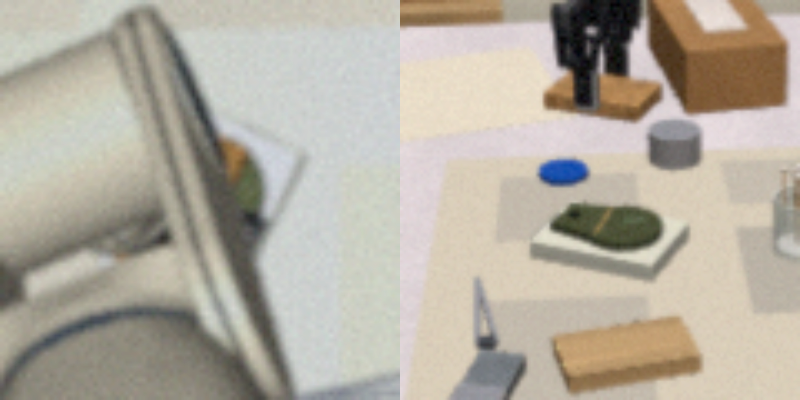

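The cork hangs level, with the finger at the middle of its near edge. I'll lower it onto the axe.

```bash
python3 -m pendant '[[[0,0,0.03,0],[0,0,0.07,0],[0,0,0.095,0],[0,0,0.105,0],[0,0,0.111,0],[0,0,0.114,0],[0,0,0.116,0],[0,0,0.118,0],[0,0,0.12,0],[0,0,0.12,0]]]'
python3 go.py 463.4 205.2 42 64.5
```

```text
t: 7.05
position: [0.463, 0.2061, 0.0426]
tool_rot: [0.22, 0.975, 0.0, 0.0]
force: [0.2, 0.5, -0.4]
gripper_width: 0.0577
gripper_force: 21.9
shift [-0.8 -0.7  0.6] turn -180.0 wrist off radial -139.4
shift [-0.8 -0.7  0.6] turn 0.0 wrist off radial 40.6
pos [463.  206.1  42.6] yaw 64.5 F [ 0.2  0.5 -0.4] w 57.7 t 7.05
```

No contact yet; I'll go a little lower, then release with a small opening and rise.

```bash
python3 -m pendant '[[[0,0,0.001,0],[0,0,0.002,0],[0,0,0.002,0]]]'
python3 -m pendant '[[[0,0,0,0],[0,0,0,0],[0,0,0,0],[0,0,0,0],[0,0,0,0]]]' 0.75
python3 -m pendant '[[[0,0,-0.01,0],[0,0,-0.04,0],[0,0,-0.09,0],[0,0,-0.14,0],[0,0,-0.16,0],[0,0,-0.16,0]]]'
python3 go.py 471.7 10.9 200 102.6
```

```text
t: 7.35
position: [0.4631, 0.2062, 0.0423]
tool_rot: [0.22, 0.975, 0.0, 0.0]
force: [-5.6, -2.6, 23.9]
gripper_width: 0.0576
gripper_force: 24.6
t: 7.85
position: [0.4627, 0.2059, 0.0401]
tool_rot: [0.22, 0.975, -0.0, -0.0]
force: [-0.6, -0.1, 0.2]
gripper_width: 0.075
gripper_force: 0.0
t: 8.45
position: [0.4648, 0.2068, 0.2045]
tool_rot: [0.22, 0.975, 0.002, 0.003]
force: [0.2, 0.4, -0.9]
gripper_width: 0.0748
gripper_force: 0.0
shift [ -90.5 -173.9    4. ] turn 141.9 wrist off radial -78.7
shift [ -90.5 -173.9    4. ] turn -38.1 wrist off radial 101.3
pos [464.8 206.8 204.5] yaw 64.5 F [ 0.2  0.4 -0.9] w 74.8 t 8.45
```

```bash
python3 -m pendant '[[[-0.02,-0.04,0,-8],[-0.045,-0.085,0,-16],[-0.065,-0.13,0,-24],[-0.085,-0.165,0,-32],[-0.09,-0.174,0,-38],[-0.09,-0.174,0,-38],[-0.09,-0.174,0,-38]]]' 0.95
cat > stack.py <<'E'
from seg import *
im,_=grab('top',sys.argv[1]) if 0 else grab('top','t2')
for n,w,f,z in (('cork',(150,180,225,255),lambda h,r:(h[...,1]>95)&(h[...,0]<25),.045),('board',(225,180,280,245),lambda h,r:h[...,1]>75,.018)):
    k=blob(im,*w,f); print(n,rect(onplane('top',k,z)))
a=cv2.resize(im[170:260,140:290],(800,480)); cv2.imwrite('pics/c2.png',cv2.convertScaleAbs(a,alpha=1.5)[:,:,::-1])
E
python3 stack.py; python3 go.py 471.7 10.9 16 102.6
```

```text
t: 9.15
position: [0.4686, 0.0102, 0.1996]
tool_rot: [-0.107, 0.994, 0.0, -0.001]
force: [0.3, -0.1, 0.8]
gripper_width: 0.0836
gripper_force: 0.0
cork [462.4 203.4  90.9  62.8 156.5]
board [439.5   3.8  59.2  41.3 101.8]
shift [ -3.2  -0.5 183.8] turn 179.7 wrist off radial -78.7
shift [ -3.2  -0.5 183.8] turn -0.3 wrist off radial 101.3
pos [468.7  10.7 199.8] yaw 102.3 F [-0.3  0.3 -0. ] w 83.6 t 9.2
```

View pics/c2.png

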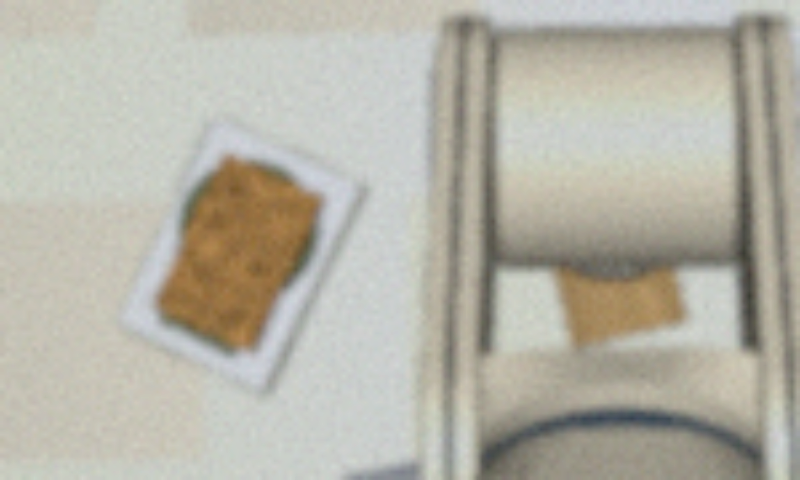

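The cork sits centred and aligned on the axe (crop corners (233,155), (322,193), (248,350), (157,303)). The board is next.

```bash
python3 -m pendant '[[[-0.003,0,0.05,0],[-0.003,0,0.1,0],[-0.003,0,0.14,0],[-0.003,0,0.16,0],[-0.003,0,0.175,0],[-0.003,0,0.182,0],[-0.003,0,0.185,0],[-0.003,0,0.185,0]]]'
python3 -m pendant '[[[0,0,0,0],[0,0,0,0],[0,0,0,0],[0,0,0,0],[0,0,0,0],[0,0,0,0]]]' -0.2 30
python3 -m pendant '[[[0,0,-0.02,0],[0,0,-0.05,0],[0,0,-0.1,0],[0,0,-0.14,0],[0,0,-0.16,0],[0,0,-0.16,0]]]'
python3 go.py 463.4 205.2 180 64.5
```

```text
t: 10.0
position: [0.4722, 0.0114, 0.0154]
tool_rot: [-0.109, 0.994, 0.0, 0.0]
force: [0.4, 0.1, 1.2]
gripper_width: 0.083
gripper_force: 0.0
t: 10.6
position: [0.4727, 0.0109, 0.0163]
tool_rot: [-0.109, 0.994, -0.0, 0.001]
force: [-0.7, 2.7, 7.2]
gripper_width: 0.0629
gripper_force: 32.5
t: 11.2
position: [0.4742, 0.0108, 0.1788]
tool_rot: [-0.109, 0.994, -0.0, 0.004]
force: [0.1, 0.3, -1.0]
gripper_width: 0.063
gripper_force: 34.4
shift [-31.6 192.2  -1.3] turn -142.0 wrist off radial -139.4
shift [-31.6 192.2  -1.3] turn 38.0 wrist off radial 40.6
pos [474.2  10.8 178.8] yaw 102.5 F [ 0.1  0.3 -1. ] w 63.0 t 11.2
```

```bash
python3 -m pendant '[[[-0.003,0.02,0,6],[-0.009,0.055,0,14],[-0.016,0.1,0,22],[-0.024,0.145,0,30],[-0.03,0.18,0,36],[-0.032,0.192,0,38],[-0.032,0.192,0,38],[-0.032,0.192,0,38],[-0.032,0.192,0,38]]]'
python3 go.py 463.4 205.2 66 64.5
python3 - <<'E'
from h import *
im2,_=grab('side','s3')
cv2.imwrite('pics/c3.png',cv2.convertScaleAbs(cv2.resize(im2[90:200,170:300],(650,550)),alpha=1.5)[:,:,::-1])
E
```

```text
t: 12.1
position: [0.4613, 0.2041, 0.1747]
tool_rot: [0.221, 0.975, -0.0, -0.001]
force: [0.4, -0.4, -0.6]
gripper_width: 0.063
gripper_force: 34.4
shift [ -1.5   2.  108.7] turn -180.0 wrist off radial -139.4
shift [ -1.5   2.  108.7] turn 0.0 wrist off radial 40.6
pos [461.3 204.1 174.7] yaw 64.5 F [ 0.4 -0.4 -0.6] w 63.0 t 12.1
```

View pics/c3.png

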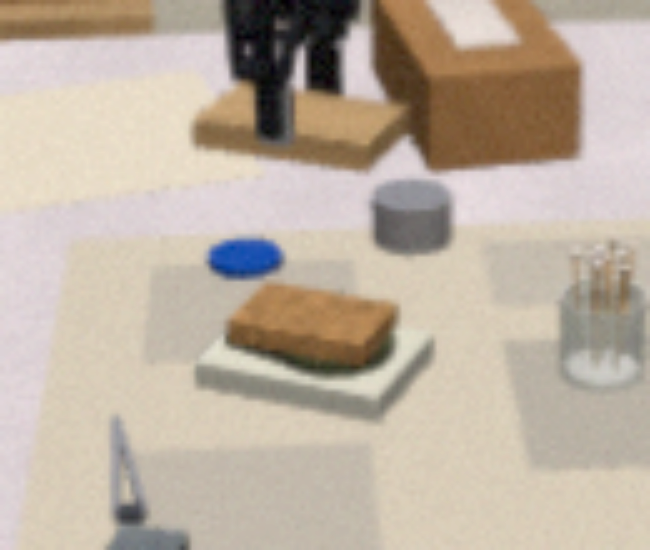

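The board is level, with the finger at u=276 against an edge midpoint of about 281. I'll lower it.

```bash
python3 -m pendant '[[[-0.001,0.001,0.03,0],[-0.001,0.001,0.07,0],[-0.001,0.001,0.09,0],[-0.001,0.001,0.1,0],[-0.001,0.001,0.106,0],[-0.001,0.001,0.109,0],[-0.001,0.001,0.11,0],[-0.001,0.001,0.11,0]]]'
python3 -m pendant '[[[0,0,0.001,0],[0,0,0.002,0],[0,0,0.002,0]]]'
python3 go.py 463.4 205.2 61 64.5
```

```text
t: 12.95
position: [0.4636, 0.2059, 0.0661]
tool_rot: [0.22, 0.975, 0.0, 0.001]
force: [0.2, 0.6, -0.5]
gripper_width: 0.0628
gripper_force: 34.3
t: 13.25
position: [0.4631, 0.2058, 0.0635]
tool_rot: [0.22, 0.975, 0.0, 0.0]
force: [-0.2, 0.4, -0.3]
gripper_width: 0.0628
gripper_force: 34.3
shift [-0.5 -0.4  2.5] turn -180.0 wrist off radial -139.4
shift [-0.5 -0.4  2.5] turn 0.0 wrist off radial 40.6
pos [463.1 205.8  63.5] yaw 64.5 F [-0.2  0.4 -0.3] w 62.8 t 13.25
```

```bash
python3 -m pendant '[[[0,0,0.001,0],[0,0,0.002,0],[0,0,0.002,0]]]'
python3 -m pendant '[[[0,0,0.001,0],[0,0,0.001,0]]]'
```

```text
t: 13.55
position: [0.4631, 0.2057, 0.0614]
tool_rot: [0.22, 0.975, 0.0, 0.0]
force: [-0.9, 0.0, 2.2]
gripper_width: 0.0629
gripper_force: 34.6
t: 13.75
position: [0.4631, 0.2058, 0.0613]
tool_rot: [0.22, 0.975, 0.0, 0.0]
force: [-4.0, -2.4, 15.0]
gripper_width: 0.0631
gripper_force: 35.9
```

```bash
python3 -m pendant '[[[0,0,-0.001,0],[0,0,-0.001,0],[0,0,-0.001,0],[0,0,-0.001,0],[0,0,-0.001,0]]]' 0.95
python3 -m pendant '[[[0,0,-0.01,0],[0,0,-0.04,0],[0,0,-0.09,0],[0,0,-0.13,0],[0,0,-0.14,0],[0,0,-0.14,0]]]'
python3 go.py 536.4 397.7 200 64.5
```

```text
t: 14.25
position: [0.463, 0.2056, 0.0611]
tool_rot: [0.22, 0.975, -0.0, -0.0]
force: [-0.1, -0.9, -0.5]
gripper_width: 0.0833
gripper_force: 0.0
t: 14.85
position: [0.4641, 0.2061, 0.2036]
tool_rot: [0.22, 0.975, 0.001, 0.002]
force: [0.4, -0.4, 0.0]
gripper_width: 0.0832
gripper_force: 0.0
shift [ 17.1 204.    4.3] turn -180.0 wrist off radial -152.1
shift [ 17.1 204.    4.3] turn 0.0 wrist off radial 27.9
pos [464.1 206.1 203.6] yaw 64.5 F [ 0.4 -0.4  0. ] w 83.2 t 14.85
```

```bash
python3 -m pendant '[[[0.004,0.04,0,0],[0.008,0.085,0,0],[0.012,0.13,0,0],[0.016,0.17,0,0],[0.017,0.195,0,0],[0.017,0.204,0,0],[0.017,0.204,0,0],[0.017,0.204,0,0]]]'
python3 - <<'E'
from seg import *
print('steel side',onplane('side',[[170+411/5-.4,90+203/5-.4]],.035))
im=cv2.bilateralFilter(np.load('pics/s3.npz')['im'],5,25,2)
k=blob(im,236,120,268,145,lambda h,r:h[...,2]<125); print(k.min(0),k.max(0),onplane('side',[[(k[:,0].min()+k[:,0].max())/2,130]],.035))
im,_=grab('top','t4'); im2,_=grab('side','s4')
a=cv2.resize(im[150:270,80:230],(400,320)); b=cv2.resize(im2[90:210,170:320],(400,320)); cv2.imwrite('pics/c4.png',cv2.convertScaleAbs(np.hstack([a,b]),alpha=1.5)[:,:,::-1])
E
python3 go.py 536.4 397.7 20 64.5
```

```text
t: 15.65
position: [0.5345, 0.3957, 0.2]
tool_rot: [0.221, 0.975, -0.001, -0.001]
force: [-0.6, 0.0, -0.3]
gripper_width: 0.083
gripper_force: 0.0
steel side [[0.5342465 0.378862  0.035    ]]
[243.625 119.625] [267.375 140.625] [[0.54708295 0.3794776  0.035     ]]
shift [ -0.6   2.8 180.8] turn 180.0 wrist off radial -152.1
shift [ -0.6   2.8 180.8] turn -0.0 wrist off radial 27.9
pos [534.9 395.6 200.8] yaw 64.5 F [-0.1 -0.   0. ] w 82.7 t 15.75
```

View pics/c4.png

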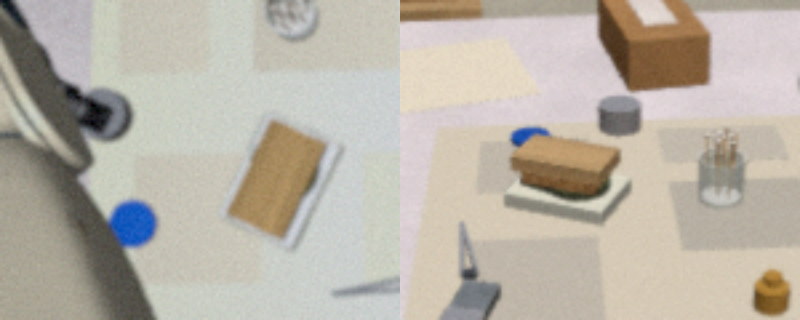

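The board sits centred and lengthwise on the cork. The steel estimates disagree between views (y 398 vs 379 mm), so I'll settle that with depth.

```bash
python3 - <<'E'
from h import *
def cloud(n,f,u0,v0,u1,v1):
    d=np.load(f'pics/{f}.npz')['d']; vv,uu=np.mgrid[v0:v1,u0:u1]; z=d[v0:v1,u0:u1].ravel()
    o,r=rays(n,np.c_[uu.ravel(),vv.ravel()]); X=o+r*z[:,None]; return X[z>0]
for n,f,w in(('top','top0',(100,175,140,212)),('side','s4',(232,115,275,148)),('side','s3',(232,115,275,148)),('top','top0',(255,136,282,163)),('side','s4',(295,180,325,215))):
    X=cloud(n,f,*w); print(n,f,'zpct',np.percentile(X[:,2],[5,50,95]).round(4))
    lo=.027 if n=='top' and w[0]==100 or w[0]==232 else .017
    Y=X[(X[:,2]>lo)&(X[:,2]<.05)]*1000
    if len(Y): print(len(Y),'min',Y.min(0).round(),'max',Y.max(0).round(),'p5-95',np.percentile(Y[:,:2],[3,97],axis=0).round(1).tolist(),'med',np.median(Y,0).round(1))
E
```

```text
top top0 zpct [-0.0035  0.0021  0.0376]
314 min [508. 369.  27.] max [563. 425.  45.] p5-95 [[510.3, 371.5], [559.1, 421.8]] med [535.5 395.7  35.6]
side s4 zpct [-0.0036 -0.0006  0.0603]
145 min [511. 367.  27.] max [627. 530.  37.] p5-95 [[514.2, 371.2], [618.1, 521.5]] med [545.1 403.1  32.6]
side s3 zpct [-0.0037 -0.0003  0.169 ]
144 min [511. 366.  27.] max [627. 533.  36.] p5-95 [[514.4, 370.2], [615.4, 522.3]] med [545.4 401.8  32.6]
top top0 zpct [-0.0037  0.0022  0.0349]
123 min [642. -48.  17.] max [677. -17.  45.] p5-95 [[643.9, -48.1], [675.1, -16.7]] med [658.1 -33.3  27.3]
side s4 zpct [-0.0033 -0.001   0.0242]
120 min [643. -51.  17.] max [678. -21.  38.] p5-95 [[645.0, -50.0], [676.0, -24.0]] med [659.2 -39.8  23.6]
```

```bash
python3 -m pendant '[[[0,0.001,0.04,0],[0,0.001,0.09,0],[0,0.001,0.13,0],[0,0.001,0.155,0],[0,0.001,0.17,0],[0,0.001,0.178,0],[0,0.001,0.182,0],[0,0.001,0.182,0]]]'
python3 -m pendant '[[[0,0,0,0],[0,0,0,0],[0,0,0,0],[0,0,0,0],[0,0,0,0],[0,0,0,0]]]' -0.2 60
python3 -m pendant '[[[0,0,-0.01,0],[0,0,-0.03,0],[0,0,-0.07,0],[0,0,-0.12,0],[0,0,-0.15,0],[0,0,-0.17,0],[0,0,-0.17,0],[0,0,-0.17,0]]]'
python3 go.py 463.4 205.2 180 64.5
```

```text
t: 16.55
position: [0.5364, 0.3983, 0.0202]
tool_rot: [0.221, 0.975, 0.0, 0.0]
force: [-0.2, -0.1, -0.5]
gripper_width: 0.0832
gripper_force: 0.0
t: 17.15
position: [0.5369, 0.3989, 0.0212]
tool_rot: [0.22, 0.975, 0.001, 0.001]
force: [-0.3, 0.0, 5.6]
gripper_width: 0.0541
gripper_force: 64.3
t: 17.95
position: [0.5352, 0.3976, 0.1888]
tool_rot: [0.22, 0.975, -0.0, -0.0]
force: [-0.3, -0.3, -6.4]
gripper_width: 0.0537
gripper_force: 65.8
shift [ -18.  -204.6    9. ] turn -180.0 wrist off radial -139.4
shift [ -18.  -204.6    9. ] turn 0.0 wrist off radial 40.6
pos [535.2 397.6 188.8] yaw 64.5 F [-0.3 -0.3 -6.4] w 53.7 t 17.95
```

```bash
python3 -m pendant '[[[-0.002,-0.02,0,0],[-0.005,-0.055,0,0],[-0.009,-0.095,0,0],[-0.013,-0.135,0,0],[-0.016,-0.17,0,0],[-0.018,-0.192,0,0],[-0.018,-0.203,0,0],[-0.018,-0.204,0,0],[-0.018,-0.204,0,0]]]'
python3 - <<'E'
from seg import *
im=np.load('pics/t4.npz')['im']
print('board',rect(onplane('top',blob(im,155,185,215,250,lambda h,r:(h[...,1]>75)&(h[...,0]<25)),.063)))
im2,_=grab('side','s5')
cv2.imwrite('pics/c5.png',cv2.convertScaleAbs(cv2.resize(im2[80:190,170:300],(650,550)),alpha=1.5)[:,:,::-1])
E
python3 go.py 463.4 205.2 90 64.5
```

```text
t: 18.85
position: [0.4646, 0.2066, 0.1888]
tool_rot: [0.221, 0.975, 0.0, -0.0]
force: [0.2, -0.4, -5.4]
gripper_width: 0.0539
gripper_force: 65.9
board [461.4 202.2 106.1  65.5 154.3]
shift [ 0.6 -2.3 99.1] turn -180.0 wrist off radial -139.4
shift [ 0.6 -2.3 99.1] turn 0.0 wrist off radial 40.6
pos [464.9 207.  189.1] yaw 64.5 F [ 0.1 -0.8 -4.6] w 54.2 t 18.9
```

View pics/c5.png

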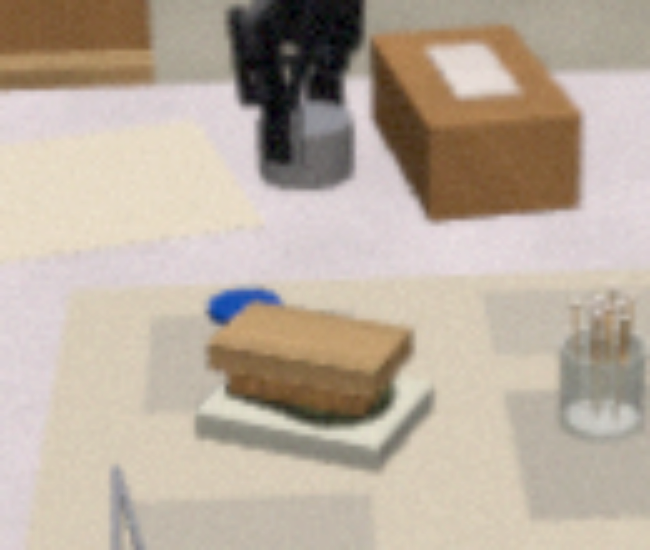

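The steel weight hangs upright at (305,140) in the crop, with the stack aligned below it. I'll lower it slowly.

```bash
python3 -m pendant '[[[0.001,-0.003,0.02,0],[0.001,-0.003,0.05,0],[0.001,-0.003,0.075,0],[0.001,-0.003,0.09,0],[0.001,-0.003,0.097,0],[0.001,-0.003,0.1,0],[0.001,-0.003,0.1,0],[0.001,-0.003,0.1,0]]]'
python3 -m pendant '[[[0,0,0.001,0],[0,0,0.002,0],[0,0,0.003,0],[0,0,0.003,0]]]'
python3 go.py 462.8 204.5 84 64.5
```

```text
t: 19.7
position: [0.4629, 0.2043, 0.09]
tool_rot: [0.22, 0.975, 0.0, 0.001]
force: [-0.5, -0.1, -5.5]
gripper_width: 0.0537
gripper_force: 65.8
t: 20.1
position: [0.4622, 0.2038, 0.0864]
tool_rot: [0.221, 0.975, 0.0, 0.0]
force: [-0.5, -0.5, -5.0]
gripper_width: 0.0536
gripper_force: 65.8
shift [-0.3  0.9  2.4] turn -180.0 wrist off radial -139.3
shift [-0.3  0.9  2.4] turn 0.0 wrist off radial 40.7
pos [462.2 203.8  86.4] yaw 64.5 F [-0.5 -0.5 -5. ] w 53.6 t 20.1
```

```bash
python3 -m pendant '[[[0,0.001,0.0005,0],[0,0.001,0.001,0],[0,0.001,0.0015,0],[0,0.001,0.0015,0]]]'
python3 -m pendant '[[[0,0,0.0005,0],[0,0,0.001,0],[0,0,0.001,0]]]'
```

```text
t: 20.5
position: [0.4625, 0.2048, 0.0847]
tool_rot: [0.22, 0.975, -0.0, -0.0]
force: [0.3, -0.3, -4.8]
gripper_width: 0.054
gripper_force: 65.8
t: 20.8
position: [0.4626, 0.2048, 0.0842]
tool_rot: [0.221, 0.975, 0.0, 0.0]
force: [-2.0, -0.4, 2.2]
gripper_width: 0.0542
gripper_force: 66.6
```

```bash
python3 -m pendant '[[[0,0,0,0],[0,0,0,0],[0,0,0,0],[0,0,0,0],[0,0,0,0]]]' 0.7
python3 -m pendant '[[[0,0,-0.01,0],[0,0,-0.04,0],[0,0,-0.08,0],[0,0,-0.12,0],[0,0,-0.14,0],[0,0,-0.14,0]]]'
python3 go.py 660 -33.5 220 64.5;python3 go.py 660 -33.5 220 0
```

```text
t: 21.3
position: [0.4627, 0.2048, 0.0839]
tool_rot: [0.22, 0.975, 0.0, 0.0]
force: [0.2, 0.6, 0.8]
gripper_width: 0.0728
gripper_force: 0.0
t: 21.9
position: [0.4645, 0.2056, 0.2278]
tool_rot: [0.22, 0.975, 0.002, 0.003]
force: [0.2, -0.2, -0.6]
gripper_width: 0.0727
gripper_force: 0.0
shift [-279.3 -131.8    8.4] turn -180.0 wrist off radial -112.6
shift [-279.3 -131.8    8.4] turn 0.0 wrist off radial 67.4
pos [464.5 205.6 227.8] yaw 64.5 F [ 0.2 -0.2 -0.6] w 72.7 t 21.9
shift [-279.3 -131.8    8.4] turn -115.5 wrist off radial -177.1
shift [-279.3 -131.8    8.4] turn 64.5 wrist off radial 2.9
pos [464.5 205.6 227.8] yaw 64.5 F [ 0.2 -0.2 -0.6] w 72.7 t 21.9
```

```bash
python3 -m pendant '[[[-0.03,-0.014,0,0],[-0.07,-0.033,0,0],[-0.11,-0.052,0,0],[-0.15,-0.071,0,0],[-0.19,-0.09,0,0],[-0.23,-0.108,0,0],[-0.26,-0.123,0,0],[-0.275,-0.13,0,0],[-0.279,-0.132,0,0],[-0.279,-0.132,0,0],[-0.279,-0.132,0,0]]]'
python3 - <<'E'
from seg import *
grab('top','t6'); grab('side','s6'); z=np.load('pics/t6.npz');im=z['im'];d=z['d']
print('board',rect(onplane('top',blob(im,155,185,215,250,lambda h,r:(h[...,1]>75)&(h[...,0]<25)),.063)))
vv,uu=np.mgrid[180:250,155:220]; o,r=rays('top',np.c_[uu.ravel(),vv.ravel()]); X=(o+r*d[180:250,155:220].ravel()[:,None])*1000
for a,b in((88,110),(50,76),(38,76)):
    Y=X[(X[:,2]>a)&(X[:,2]<b)]; print(len(Y),rect(Y/1000),np.percentile(Y[:,:2],[2,98],axis=0).round(1).tolist(),np.median(Y[:,2]))
b=im[150:270,120:270]; s=np.load('pics/s6.npz')['im'][90:210,170:320]
cv2.imwrite('pics/c6.png',cv2.convertScaleAbs(np.hstack([cv2.resize(b,(400,320)),cv2.resize(s,(400,320))]),alpha=1.5)[:,:,::-1])
E
python3 go.py 660 -33.5 16 64.5
```

```text
t: 23.0
position: [0.6567, -0.0332, 0.2235]
tool_rot: [0.22, 0.975, 0.0, -0.001]
force: [-0.7, 0.5, -0.3]
gripper_width: 0.0728
gripper_force: 0.0
board [485.5 190.3  64.3  52.6  64.6]
339 [461.8 201.8  54.   53.8  89. ] [[435.1, 177.2], [485.8, 226.4]] 98.57291265792423
569 [461.7 202.6 109.9  65.  154.8] [[406.4, 159.8], [516.6, 245.9]] 63.58139749793668
574 [461.7 202.6 109.9  65.  154.8] [[406.4, 159.8], [516.6, 245.9]] 63.48612694164546
shift [ -3.1   1.  207.9] turn -179.9 wrist off radial -112.6
shift [ -3.1   1.  207.9] turn 0.1 wrist off radial 67.4
pos [656.9 -33.1 223.9] yaw 64.6 F [ 0.1  0.6 -0.1] w 72.4 t 23.1
```

View pics/c6.png

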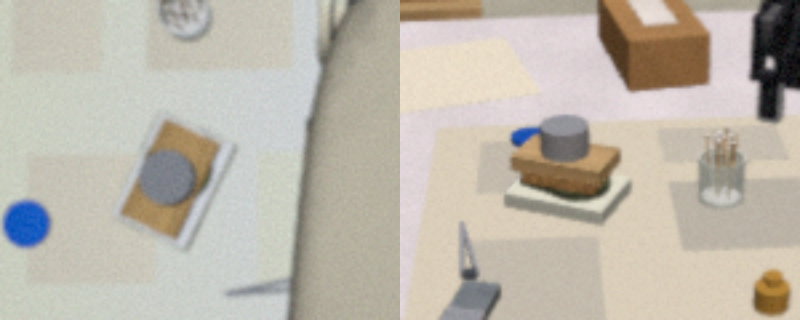

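The steel stands within 1 mm of the board's centre (461.8,201.8 vs 461.7,202.6, measured in the same view). Now the brass weight.

```bash
python3 -m pendant '[[[-0.003,0.001,0.05,0],[-0.003,0.001,0.1,0],[-0.003,0.001,0.15,0],[-0.003,0.001,0.18,0],[-0.003,0.001,0.195,0],[-0.003,0.001,0.202,0],[-0.003,0.001,0.206,0],[-0.003,0.001,0.206,0]]]'
python3 -m pendant '[[[0,0,0,0],[0,0,0,0],[0,0,0,0],[0,0,0,0],[0,0,0,0],[0,0,0,0],[0,0,0,0]]]' -0.6 40
```

```text
t: 23.9
position: [0.6618, -0.0347, 0.0191]
tool_rot: [0.22, 0.975, 0.0, 0.001]
force: [-0.0, 0.4, 0.5]
gripper_width: 0.0728
gripper_force: 0.0
t: 24.6
position: [0.6617, -0.0348, 0.0193]
tool_rot: [0.221, 0.975, 0.0, 0.001]
force: [-0.9, 0.8, 5.1]
gripper_width: 0.0333
gripper_force: 39.3
```

```bash
python3 -m pendant '[[[0,0,-0.01,0],[0,0,-0.04,0],[0,0,-0.09,0],[0,0,-0.14,0],[0,0,-0.18,0],[0,0,-0.2,0],[0,0,-0.2,0],[0,0,-0.2,0]]]'
python3 go.py 462.6 204.8 219 64.5
```

```text
t: 25.4
position: [0.6603, -0.0348, 0.2176]
tool_rot: [0.22, 0.975, -0.0, -0.0]
force: [-0.4, 0.5, -2.3]
gripper_width: 0.0339
gripper_force: 40.2
shift [281.5 131.2  -1.4] turn -180.0 wrist off radial -139.4
shift [281.5 131.2  -1.4] turn 0.0 wrist off radial 40.6
pos [660.3 -34.8 217.6] yaw 64.5 F [-0.4  0.5 -2.3] w 33.9 t 25.4
```

```bash
python3 -m pendant '[[[0.015,0.007,0,0],[0.045,0.021,0,0],[0.085,0.04,0,0],[0.125,0.058,0,0],[0.165,0.077,0,0],[0.205,0.096,0,0],[0.24,0.112,0,0],[0.262,0.122,0,0],[0.275,0.128,0,0],[0.279,0.131,0,0],[0.279,0.131,0,0],[0.279,0.131,0,0],[0.279,0.131,0,0]]]'
python3 go.py 462.6 204.8 124 64.5
python3 -m pendant '[[[0,0,0.02,0],[0,0,0.04,0],[0,0,0.055,0],[0,0,0.06,0],[0,0,0.06,0],[0,0,0.06,0]]]'
python3 go.py 462.6 204.8 118 64.5
python3 - <<'E'
from h import *
im2,_=grab('side','s7')
cv2.imwrite('pics/c7.png',cv2.convertScaleAbs(cv2.resize(im2[80:180,180:280],(600,600)),alpha=1.5)[:,:,::-1])
E
```

```text
t: 26.7
position: [0.4659, 0.2028, 0.2177]
tool_rot: [0.221, 0.975, -0.0, -0.0]
force: [0.4, -0.7, -2.7]
gripper_width: 0.0338
gripper_force: 40.2
shift [ 3.9  0.4 93.7] turn 180.0 wrist off radial -139.4
shift [ 3.9  0.4 93.7] turn -0.0 wrist off radial 40.6
pos [465.9 202.8 217.7] yaw 64.5 F [ 0.4 -0.7 -2.7] w 33.8 t 26.7
t: 27.3
position: [0.466, 0.2034, 0.1584]
tool_rot: [0.221, 0.975, 0.0, 0.0]
force: [0.7, 0.5, -2.2]
gripper_width: 0.0334
gripper_force: 40.2
shift [ 3.7 -0.2 40.4] turn 180.0 wrist off radial -139.4
shift [ 3.7 -0.2 40.4] turn -0.0 wrist off radial 40.6
pos [466.  203.4 158.4] yaw 64.5 F [ 0.7  0.5 -2.2] w 33.4 t 27.3
```

View pics/c7.png

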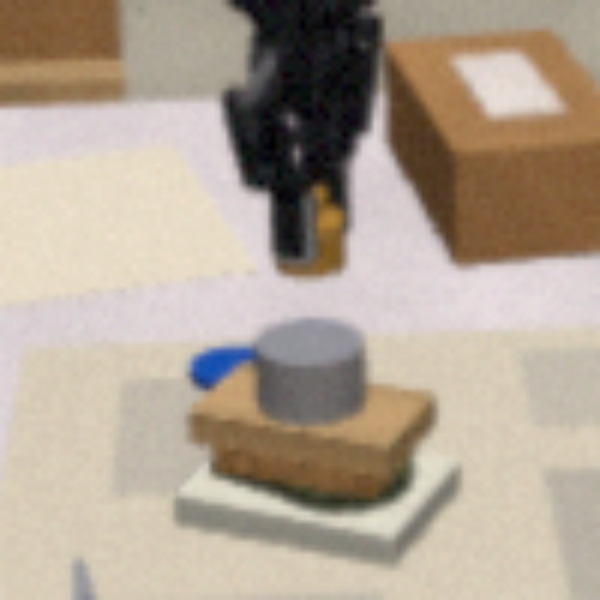

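The brass hangs upright at u≈310, the same column as the steel weight's axis. I'll lower it.

```bash
python3 -m pendant '[[[0.001,0,0.015,0],[0.001,0,0.028,0],[0.001,0,0.034,0],[0.001,0,0.037,0],[0.001,0,0.0375,0],[0.001,0,0.038,0],[0.001,0,0.038,0]]]'
python3 -m pendant '[[[0,0,0.0005,0],[0,0,0.001,0],[0,0,0.0015,0],[0,0,0.0015,0]]]'
python3 go.py 462.6 204.8 118 64.5
```

```text
t: 28.05
position: [0.4647, 0.204, 0.1201]
tool_rot: [0.22, 0.975, 0.0, 0.0]
force: [1.3, 0.7, -2.8]
gripper_width: 0.0334
gripper_force: 40.2
t: 28.45
position: [0.4644, 0.2039, 0.1183]
tool_rot: [0.22, 0.975, -0.0, -0.0]
force: [-0.5, -0.5, -2.4]
gripper_width: 0.0335
gripper_force: 40.2
shift [2.  0.  0.3] turn -180.0 wrist off radial -139.4
shift [2.  0.  0.3] turn 0.0 wrist off radial 40.6
pos [464.4 203.9 118.3] yaw 64.5 F [-0.5 -0.5 -2.4] w 33.5 t 28.45
```

```bash
python3 -m pendant '[[[0,0,0.0005,0],[0,0,0.001,0],[0,0,0.001,0]]]'
python3 -m pendant '[[[0,0,0.0005,0],[0,0,0.0005,0]]]'
```

```text
t: 28.75
position: [0.4644, 0.2039, 0.1173]
tool_rot: [0.22, 0.975, 0.0, -0.0]
force: [0.1, -0.4, -1.4]
gripper_width: 0.0336
gripper_force: 40.5
t: 28.95
position: [0.4644, 0.2039, 0.1172]
tool_rot: [0.22, 0.975, 0.0, 0.0]
force: [-3.6, -0.9, 3.7]
gripper_width: 0.0333
gripper_force: 41.0
```

Contact made. I'll release, rise and retreat.

```bash
python3 -m pendant '[[[0,0,0,0],[0,0,0,0],[0,0,0,0],[0,0,0,0],[0,0,0,0]]]' 0.3
python3 -m pendant '[[[0,0,-0.01,0],[0,0,-0.03,0],[0,0,-0.07,0],[0,0,-0.11,0],[0,0,-0.12,0],[-0.04,-0.02,-0.12,0],[-0.08,-0.04,-0.12,0],[-0.12,-0.06,-0.12,0],[-0.16,-0.08,-0.12,0],[-0.2,-0.1,-0.12,0],[-0.24,-0.12,-0.12,0],[-0.26,-0.13,-0.12,0],[-0.26,-0.13,-0.12,0],[-0.26,-0.13,-0.12,0]]]'
python3 - <<'E'
from h import *
grab('top','t8'); grab('side','s8'); z=np.load('pics/t8.npz');im=z['im'];d=z['d']
vv,uu=np.mgrid[180:250,155:220]; o,r=rays('top',np.c_[uu.ravel(),vv.ravel()]); X=(o+r*d[180:250,155:220].ravel()[:,None])*1000
for a,b in((116,150),(90,108),(50,76)):
    Y=X[(X[:,2]>a)&(X[:,2]<b)]; print(len(Y),cv2.minEnclosingCircle(Y[:,:2].astype(np.float32)),np.median(Y[:,2]))
s=np.load('pics/s8.npz')['im'][80:200,170:320]
cv2.imwrite('pics/c8.png',cv2.convertScaleAbs(np.hstack([cv2.resize(im[150:270,120:270],(400,320)),cv2.resize(s,(400,320))]),alpha=1.5)[:,:,::-1])
E
```

```text
t: 29.45
position: [0.4644, 0.2039, 0.1168]
tool_rot: [0.221, 0.975, -0.0, -0.0]
force: [0.0, -1.2, 0.0]
gripper_width: 0.0553
gripper_force: 0.0
t: 30.85
position: [0.6426, -0.0255, 0.2363]
tool_rot: [0.221, 0.975, 0.0, -0.001]
force: [-0.1, 0.7, -0.7]
gripper_width: 0.0557
gripper_force: 0.0
150 ((461.339599609375, 201.6593017578125), 17.89190673828125) 125.14561026473703
180 ((460.6396484375, 201.51377868652344), 28.089677810668945) 98.48817310838697
570 ((460.29571533203125, 202.253662109375), 62.19930648803711) 63.65835014075927
```

View pics/c8.png

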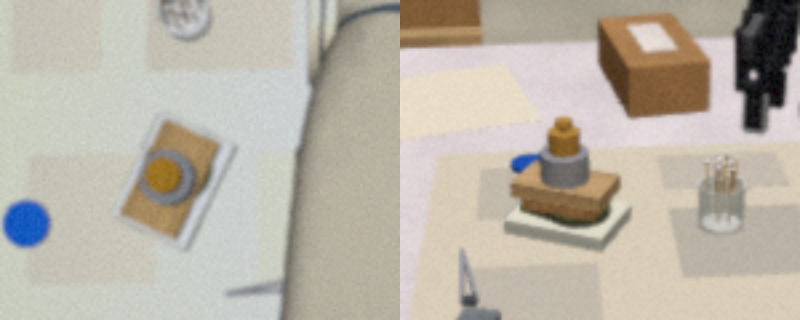

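The stack is complete: all four pieces are upright, concentric within about 1 mm and clear of the robot, and the jar is standing.

```bash
python3 -c "from rig import ctrl; print(ctrl.hand_in())"
```

```text
the job is handed in; nothing more can be done
None
```

The job is handed in at about 31 s of the 109 s allowed: cork pad, board, steel weight and brass weight stand stacked in that order on the axe head, board and weights concentric within about 1 mm, each weight lowered to contact before release, and nothing else was touched.

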